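# Park the curing specimen under the bench guard

## Robot

A 6-joint arm with a two-finger parallel gripper is mounted at the origin on the work surface. World frame = base frame: x ahead of the robot, y to its left, z up, the work surface at z = 0. Lengths are in m, angles in rad, forces in N, time in s.
With the tool pointing down it reaches from about 0.3 to 0.875 m from the base axis. Payload 6.4 kg.
Tool frame: the origin (TCP) lies on the front face of the gripper's body, between the roots of the fingers; the fingertips stand 73 mm ahead of it and the grasp point (between the pads) lies ctrl.pinch_z ahead of it (ctrl.pinch_z is the distance from the TCP to the grasp point, in m); z points along the fingers, x is the direction in which the jaws open and shut, and the axes are right-handed (so a half turn about z gives the same grasp; the last joint's range is limited). The gripper opens to 85 mm and grips with 20 to 120 N. Pads are 22 mm wide; open, the fingers measure 114 mm over their backs; the gripper's body (76 mm by 85 mm) begins 54 mm behind the grasp point. The pads swing forward as they close: fully open they stand 13 mm farther back than shut.
Start: joints at [-1.402, 0.181, 1.607, -0, 1.354, -0.206], TCP at [0.211, -0.535, 0.304] pointing down, gripper open.
Joint ranges: [-2.99, 2.99], [-0.89, 2.07], [0.3, 2.58], [-1.14, 4.28], [0, 2.63], [-3.12, 3.12]. Speed limits (rad/s): [2.57, 2.57, 3.01, 3.14, 3.14, 3.14].

## Interface

Orientations are given as a unit quaternion [w, x, y, z].
In Python, from bench import ctrl gives the robot as it stands.
- The arm moves only by the tool move_arm, never from a script. Its argument "rows" is text: rows parted by semicolons, each of 7 numbers parted by spaces: the shift along the tool's x, y, z in cm, then the turn, a rotation vector about the tool's x, y, z in degrees, then the opening, from 0 (shut) to 1 (fully open). In form: x y z rx ry rz grip; .... A call has 1 to 20 rows; each row shifts and turns the commanded pose from where the row before left it, along the tool's axes as they then stand; what a row does not reach is not made up. A row lasts 1/10 s, in which the tool goes at most 50 mm and 8.59 degrees, less where a joint would pass 70% of its speed; a pose out of reach is approached as far as the arm can. A call with a gripper value outside its range is refused whole. The fingers move at their own pace and stop on an object; the grip force is fixed at half the most. Time passes only in rows, so rows that do not move let the fingers close. It gives the time, the measured TCP pose, the force and the opening at its end, in the units of the state.
- ctrl.get_obs(): the state, without advancing time (a new reading comes with each control period).
- ctrl.camera(name): name is "scene" or "top"; returns a dict with "color" (420x560x3 uint8, blue, green, red), "fx", "fy", "cx", "cy" (pixels), "rvec" (rotation vector, rad) and "tvec" (3), from world to camera coordinates, as OpenCV has them. Camera axes: x right, y down, z forward; pixel columns grow to the right and rows downward; lengths in m; the calibration is good to about 2 mm. A picture is of the moment at which its call begins. There is no depth.
- ctrl.hand_in(): hands the job in, once; it reports no verdict.
Trained networks look in the newest picture that a camera, given by its name, has taken for a name from the list of things; names that differ only in an ending like _2 or _b are one class to them, and where a whole thing is asked for, a point or a joint stands for the part that bears it (a point fixed in the world has none). Each returns a list of dicts, best first, with "confidence" (0 to 1); they miss things now and then, are a little off and sometimes report something else, mostly with a low value. They report only what shows in the picture. A call takes as long as a camera call. They do not tell look-alikes from the thing itself.
- ctrl.look_for(camera, query): "bbox" ([left, top, right, bottom] in pixels, round what is visible of it).
- ctrl.trace(camera, query): "region" (420x560 bool, what is visible of it) and "bbox" ([left, top, right, bottom] in pixels, round what is visible of it).
The state is a dict: "time_s": time; "q": joint angles; "dq": joint speeds; "joint_efforts": joint torques, N m; "eef_pos": TCP position; "eef_rot": TCP orientation; "wrist_force": force on the tool from outside, world axes, zero at the start; "torque": the same for the moment, N m; "opening": opening from 0.0 (shut) to 1.0 (fully open).
Only numpy, scipy, OpenCV 4.12 (cv2) and the standard library are available. Lean on these libraries where they do the work, as an engineer would, in place of code of your own. Each camera call takes 0.05 s, during which the arm holds its last target.

## Task

The freshly glued jaw fragment has to cure under cover. With your fingertips, push the blue specimen tray along the bench, squarely in through the front of the low glass-topped guard and between its side cheeks, until the tray's near edge is flush with the guard's front edge; then take your hand away. Do not lift or tip the tray, do not touch the jaw or let it leave its slot (it has only a few millimetres of headroom), and do not shift the guard or anything else on the bench.

Things in the scene. Friction and masses are not known exactly. Their poses are not given: they have to be found in the camera images.
- tray: blue plastic specimen tray with a white foam insert, 110 mm deep (its x) by 130 mm wide (its y), 16 mm high, about 0.35 kg, loose on the bench, with flat upright outer walls 3 mm thick; the foam's top is 14 mm above the bench. Origin: centre of the underside. Its +x side goes in first. Starts in front of the guard, out of square and off its centre line
- tray_near (a point): middle of the foot of the tray's near wall (the -x wall, outer face, away from the guard), at bench height; axes as the tray's
- guard: low guard, loose, about 0.9 kg: clear glass top with green edges on two upright steel cheeks along its x; 130 mm deep (x), 174 mm wide (y), 162 mm clear between cheeks (158 mm between their rubber foot strips, 2 mm high); glass 38 to 46 mm above the bench, steel strips to 47 mm. Open at front (-x) and back. Origin: centre of its footprint at bench height; +x is the way the tray goes in
- guard_front (a point): middle of the guard's front edge (its -x end), projected down to bench height; axes as the guard's
- jaw: brown fossil jaw fragment with pale teeth and an amber glue line, 62 mm long (its y, across the tray), 14 mm thick, 28 mm high, about 0.04 kg; it stands loose on its lower edge in a slot (68 by 20 mm, 10 mm deep) in the middle of the tray's foam, its top 32 mm above the bench. Origin: centre of its underside, which rests 4 mm above the bench over the tray's origin
- black_jar: small clear jar with a black cap, 48 mm across, 55 mm high, beside one cheek of the guard; bystander. Origin: centre of its underside
- tin: flat aluminium tin, 56 mm across, 34 mm high, beside the guard's other cheek; bystander. Origin: centre of its underside
- amber_bottle: amber glass jar with metal cap, 60 mm across, 100 mm high, at one side of the bench; bystander. Origin: centre of its underside
- copper_jar: clear glass jar with copper lid, 80 mm across, 120 mm high, at the other side; bystander. Origin: centre of its underside
- brush: brush with dark wooden handle, 170 mm long (its x), 11 mm wide, 7 mm high, lying left of the tray; bystander. Origin: on its axis on the bench, 90 mm from the handle's end and 80 mm from the tip
- spatula: steel spatula, 155 mm long (its x), 12 mm wide, 6 mm high, lying right of the tray; bystander. Origin: on its axis on the bench, 72 mm from the handle's end and 82 mm from the tip
Mind the look-alikes: they are no part of the job. Of the things like the tray, leave any that is green; of the rest the smaller one is meant. Several things have the shape of the jaw; the one meant has the colours described above.

How it is judged:
On the way:
1. the front of the tray is in under the guard's front edge, between the cheeks (x of tray in the frame of guard between -0.105 and -0.03 m and y of tray in the frame of guard between -0.016 and 0.016 m and angle between the x axis of tray and the x axis of guard, either way round below 0.17 rad), for 0.1 s.
At the end, for the whole second after the job is handed in: The tray lies flat and at rest under the guard, square to it within 0.12 rad, centred within 16 mm, its near edge flush with the guard's front edge within 10 mm either way; the jaw stands in its slot (tilt under 0.25 rad); the guard is within 10 mm of where it stood (x of tray_near in the frame of guard_front between -0.01 and 0.01 m and y of tray in the frame of guard between -0.016 and 0.016 m and angle between the x axis of tray and the x axis of guard, either way round below 0.12 rad and height (world z) of tray below 0.004 m and angle between tray's own z axis and vertical below 0.04 rad and angle between jaw's own z axis and vertical below 0.25 rad and distance between jaw and tray below 0.012 m and linear speed of tray below 0.01 m/s and distance of each of guard, guard_front from where it was at the start of the episode below 0.01 m); the robot touches nothing.
It fails at once if the tray is lifted (6 mm) or tipped (0.08 rad) (height (world z) of tray above 0.006 m or angle between tray's own z axis and vertical above 0.08 rad).
It fails at once if the jaw is touched by the fingers, falls over or leaves its slot (angle between jaw's own z axis and vertical above 0.3 rad or distance between jaw and tray above 0.015 m or contact force between the fingers and jaw above 1 N).
It fails at once if the tray is pushed with the arm or the gripper's body instead of the fingers (contact force between the arm and tray above 2 N).
It fails at once if the guard is shifted more than 10 mm (distance of any of guard, guard_front from where it was at the start of the episode above 0.01 m).
It fails at once if another thing on the bench is moved more than 20 mm (distance of any of black_jar, tin, amber_bottle, copper_jar, brush, spatula from where it was at the start of the episode above 0.02 m).
It also fails if it takes over 58 s, if anything falls off the work surface, if the arm or the gripper's body presses on something with over 40 N, if the wrist force passes 120 N, or if a joint passes its speed limit or range.

## Working session

There is one attempt and no reset: what is moved stays moved. The work goes in short steps, Python scripts to look and compute and a tool call to move; the robot and the scene stay as the last step left them, time stands still between calls to the robot, and variables do not carry over. Pictures are saved under pics/ and viewed, and the job is handed in when it is done.

Besides the shell and the picture viewer there is one more tool, called after "Request:" as name(argument=value, ...), one argument or row to a line, values as JSON. move_arm: Moves the arm, as the interface text tells. Its arguments: {"type":"object","properties":{"rows":{"type":"string"}},"required":["rows"]}

```bash
mkdir -p pics; ls
python3 - <<'E'
from bench import ctrl
import cv2
o=ctrl.get_obs();print(o['time_s'],o['eef_pos'],o['eef_rot'],ctrl.pinch_z)
for n in("scene","top"):
    c=ctrl.camera(n);cv2.imwrite(f"pics/{n}0.png",c["color"]);print(n,c["fx"],c["cx"],c["cy"],c["rvec"],c["tvec"])
    for q in("tray","guard","jaw","black_jar","tin","amber_bottle","copper_jar","brush","spatula"):
        print(q,[(round(r["confidence"],2),[round(float(v)) for v in r["bbox"]]) for r in ctrl.look_for(n,q)])
E
```

```text
pics
0.0 [ 0.21046399 -0.53465347  0.30296463] [-6.40816989e-04  8.26477445e-01 -5.62969122e-01 -6.24676891e-04] 0.0539
scene 486.2427232120272 273.38686537901265 201.87580252826731 [ 2.24350979  0.96365145 -0.35830212] [-0.31281572 -0.23712101  1.63765342]
tray [(0.84, [122, 178, 184, 238]), (0.84, [349, 194, 403, 233]), (0.7, [201, 207, 267, 258])]
guard [(0.88, [238, 221, 318, 297]), (0.72, [111, 310, 155, 367])]
jaw [(0.69, [232, 184, 250, 194]), (0.5, [226, 222, 240, 241])]
black_jar [(0.88, [229, 287, 247, 314])]
tin [(0.64, [237, 223, 324, 300]), (0.59, [308, 218, 332, 237])]
amber_bottle [(0.89, [408, 106, 431, 139])]
copper_jar [(0.56, [112, 308, 154, 368])]
brush [(0.66, [262, 174, 303, 201])]
spatula [(0.44, [145, 280, 201, 305])]
top 519.0229495321917 278.43425804324653 203.02550425045735 [ 2.17350309 -2.12451704  0.18966725] [-0.0348469   0.45310964  1.59289965]
tray [(0.98, [185, 113, 243, 155]), (0.89, [299, 187, 345, 222]), (0.59, [332, 245, 387, 287])]
guard [(0.9, [283, 131, 340, 185]), (0.48, [384, 175, 400, 221])]
jaw [(0.53, [312, 202, 330, 207])]
black_jar [(0.56, [358, 142, 373, 163]), (0.51, [284, 130, 342, 184]), (0.43, [256, 148, 272, 166])]
tin [(0.7, [257, 148, 276, 168])]
amber_bottle [(0.95, [77, 161, 103, 180]), (0.7, [282, 131, 343, 181])]
copper_jar [(0.63, [424, 158, 461, 187])]
brush []
spatula [(0.57, [298, 188, 345, 221]), (0.5, [384, 179, 401, 216])]
```

Run:
```python
import cv2
a=cv2.imread("pics/scene0.png")[90:380,90:450];cv2.imwrite("pics/s_crop.png",cv2.resize(a,None,fx=2.2,fy=2.05,interpolation=cv2.INTER_CUBIC)[:600,:800])
a=cv2.imread("pics/top0.png")[100:300,170:470];cv2.imwrite("pics/t_crop.png",cv2.resize(a,None,fx=2.6,fy=2.6,interpolation=cv2.INTER_CUBIC))
```

```text
(no output)
```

View pics/s_crop.png

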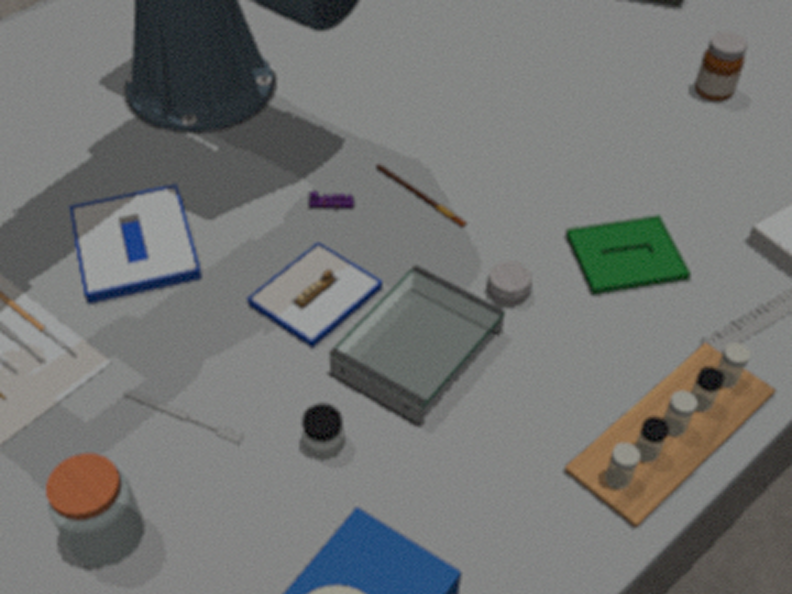

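View pics/t_crop.png

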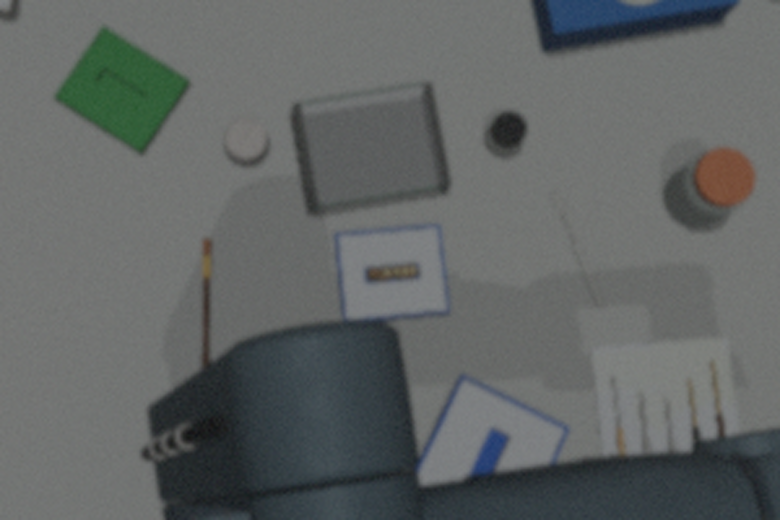

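The scene shows three trays:
- Green tray at scene (376,213): excluded by its colour.
- Blue-and-white tray at scene (153,208), top about (360,265): larger, with an empty slot.
- Blue-and-white tray at scene (234,232), top (322,204): smaller, with a brown, pale-toothed jaw. This is the one meant.

The purple jaw at scene (241,189) is a decoy. The arm is at the lower left of the top view. Next I'll confirm in a crop and fit the poses.

```bash
cat > h.py <<'E'
import numpy as np,cv2
from scipy.optimize import minimize
from bench import ctrl
def proj(c,P):
    K=np.array([[c["fx"],0,c["cx"]],[0,c["fy"],c["cy"]],[0,0,1.]])
    return cv2.projectPoints(np.asarray(P,float),np.array(c["rvec"],float),np.array(c["tvec"],float),K,None)[0][:,0]
def ground(c,uv,z):
    R=cv2.Rodrigues(np.array(c["rvec"],float))[0];t=np.array(c["tvec"],float)
    d=R.T@np.array([(uv[0]-c["cx"])/c["fx"],(uv[1]-c["cy"])/c["fy"],1]);o=-R.T@t
    return o+d*(z-o[2])/d[2]
def box(p,L,W,H,z0=0):
    c,s=np.cos(p[2]),np.sin(p[2])
    return np.array([[p[0]+c*x-s*y,p[1]+s*x+c*y,z] for x in(-L/2,L/2) for y in(-W/2,W/2) for z in(z0,H)])
def sil(c,p,dims,S=4):
    m=np.zeros((420*S,560*S),np.uint8)
    h=cv2.convexHull(proj(c,box(p,*dims)).astype(np.float32))[:,0]
    cv2.fillConvexPoly(m,np.round((h+.5)*S*16).astype(np.int32),1,shift=4)
    return cv2.resize(m.astype(np.float32),(560,420),interpolation=cv2.INTER_AREA)
def fit(obs,dims,p0):
    def cost(p): return sum(np.abs(sil(c,p,dims)-m)[:, :].sum() for c,m in obs)
    best=None
    for d in(-.2,0,.2):
        s=np.array(p0)+[0,0,d]
        r=minimize(cost,s,method="Nelder-Mead",options=dict(initial_simplex=[s,s+[.015,0,0],s+[0,.015,0],s+[0,0,.15]],maxiter=150,xatol=2e-4,fatol=.5))
        if best is None or r.fun<best.fun: best=r
    return best.x,best.fun
def pick(cam,q,xy):
    rs=ctrl.trace(cam,q);best=None
    for r in rs:
        b=r["bbox"]
        if b[0]<=xy[0]<=b[2] and b[1]<=xy[1]<=b[3] and best is None: best=r
    return best
TR=(.110,.130,.016);GU=(.130,.174,.047)
E
python3 - <<'E'
from h import *
cs=ctrl.camera("scene");ct=ctrl.camera("top")
cv2.imwrite("pics/tray_s.png",cv2.resize(cs["color"][190:310,190:340],None,fx=5,fy=5,interpolation=cv2.INTER_CUBIC))
g={}
for q,dims,a,b in(("tray",TR,(233,232),(322,204)),("guard",GU,(280,258),(312,157))):
    R=[(c,pick(n,q,xy)) for c,n,xy in((cs,"scene",a),(ct,"top",b))]
    for c,r in R:
        print(q,None if r is None else (r["confidence"],r["bbox"],r["region"].sum()))
    p0=ground(ct,b,dims[2]/2);p0=[p0[0],p0[1],.1]
    R=[(c,r["region"].astype(np.float32)) for c,r in R if r is not None]
    for sub in [R]+[[r] for r in R]:
        p,f=fit(sub,dims,p0);print(len(sub),np.round(p,4),round(f,1))
        if sub is R:g[q]=p
for n,c in(("s",cs),("t",ct)):
    im=c["color"].copy();S=4
    u,v=(190,190) if n=="s" else (240,110)
    im=cv2.resize(im[v:v+130,u:u+160],None,fx=5,fy=5,interpolation=cv2.INTER_CUBIC)
    for q,dims in(("tray",TR),("guard",GU)):
        P=(proj(c,box(g[q],*dims))-[u,v]+.5)*5
        for i,j in((0,2),(2,6),(6,4),(4,0),(1,3),(3,7),(7,5),(5,1)):cv2.line(im,tuple(P[i].astype(int)),tuple(P[j].astype(int)),(0,0,255) if i%2 else (0,255,0),1)
    cv2.imwrite(f"pics/fit_{n}.png",im)
for q,xy,h in(("brush",(245,194),0),):pass
c=ct
for nm,uv,z in(("brush tip",(249,192),.005),("brush end",(249,242),.005),("spat a",(384,175),.004),("spat b",(400,217),.004),("tin",(266,153),.034),("bj",(366,150),.055),("cop",(449,168),.12)):print(nm,np.round(ground(c,uv,z),3))
E
```

```text
tray (0.57, [200.6, 208.4, 263.4, 257.9], np.int64(1520))
tray (0.62, [299.7, 186.5, 345.1, 220.9], np.int64(1368))
2 [ 0.4548 -0.1576  0.1104] 342.8
1 [ 0.4549 -0.1565  0.1002] 208.2
1 [ 0.4547 -0.1588  0.106 ] 119.5
guard (0.64, [237.1, 223.0, 321.8, 296.6], np.int64(3419))
guard (0.98, [282.4, 131.1, 341.4, 184.2], np.int64(2265))
2 [ 0.6076 -0.1279  0.183 ] 473.3
1 [ 0.6067 -0.1273  0.1787] 293.1
1 [ 0.6115 -0.1273  0.178 ] 165.6
brush tip [0.492 0.07  0.005]
brush end [0.332 0.065 0.005]
spat a [ 0.559 -0.365  0.004]
spat b [ 0.423 -0.415  0.004]
tin [0.615 0.019 0.034]
bj [ 0.627 -0.298  0.055]
cop [ 0.56  -0.537  0.12 ]
```

View pics/fit_s.png

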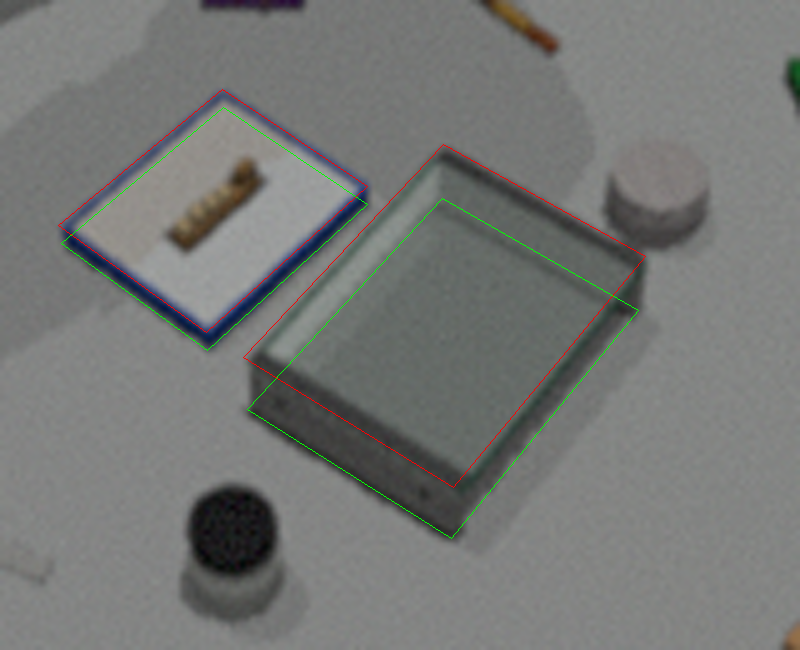

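View pics/fit_t.png

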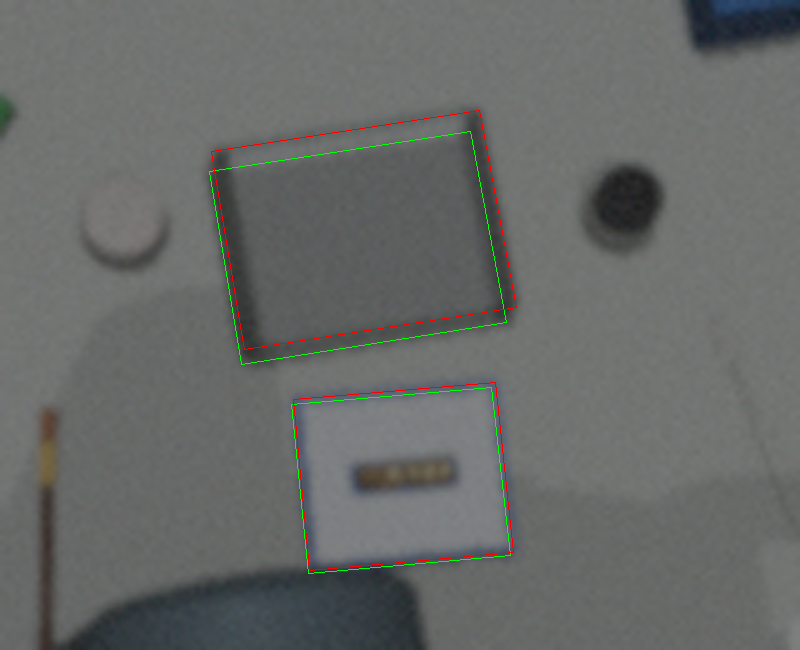

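View pics/tray_s.png

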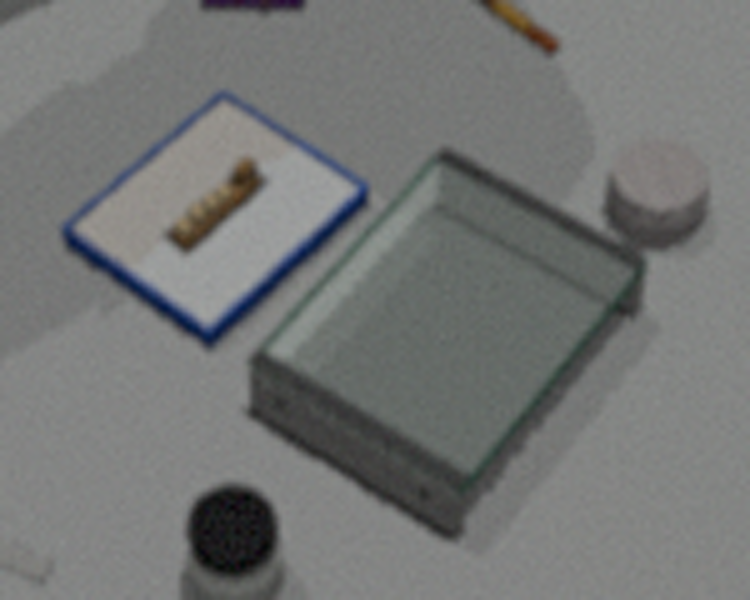

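The crop confirms the tray and jaw: brown with pale teeth, tray at crop (215,220). The guard is in front of it, and the fits overlay well in both views. In the guard frame the tray is about 2 mm off centre and -0.075 rad out of square. I'll push with both open fingertips on the near wall, tool tilted back about 12°.

```bash
cat >> h.py <<'E'
from scipy.spatial.transform import Rotation as Ro
G=np.array([.608,-.128,.18])
def g2w(x,y):
    c,s=np.cos(G[2]),np.sin(G[2]);return np.array([G[0]+c*x-s*y,G[1]+s*x+c*y])
def w2g(p):
    c,s=np.cos(G[2]),np.sin(G[2]);d=np.array(p[:2])-G[:2];return np.array([c*d[0]+s*d[1],-s*d[0]+c*d[1]])
def want(tilt=12):
    c,s=np.cos(G[2]),np.sin(G[2])
    R=np.array([[s,-c,0],[-c,-s,0],[0,0,-1]]).T  # rows->cols: x=-gy,y=-gx,z down
    R=np.column_stack([[s,-c,0],[-c,-s,0],[0,0,-1]])
    return Ro.from_matrix(R)*Ro.from_rotvec([np.radians(tilt),0,0])
def status(L=.073):
    o=ctrl.get_obs();q=o["eef_rot"];R=Ro.from_quat([q[1],q[2],q[3],q[0]]);p=np.array(o["eef_pos"])
    tip=p+R.apply([0,0,L]);return o,R,p,tip
def delta(gx,gy,z,tilt=12,L=.073):
    o,R,p,tip=status(L)
    W=want(tilt);t=np.r_[g2w(gx,gy),z]-W.apply([0,0,L])
    print("rotvec deg tool",np.round(np.degrees((R.inv()*W).as_rotvec()),1))
    print("shift cm in current tool",np.round(100*R.inv().apply(t-p),2)," in wanted tool",np.round(100*W.inv().apply(t-p),2))
    print("t",round(o["time_s"],2),"tip guard",np.round(w2g(tip),4),"tipz",round(tip[2],4),"F",np.round(o["wrist_force"],1),"open",o["opening"])
E
python3 -c "
from h import *
delta(-.25,-.002,.12)"
```

```text
rotvec deg tool [12.   1.2 11.1]
shift cm in current tool [-28.27 -25.84  11.25]  in wanted tool [-32.73 -17.1   15.13]
t 1.3 tip guard [-0.464  -0.3293] tipz 0.2309 F [ 0.4 -0.7  0.5] open 0.9990985377816247
```

Request:
move_arm(
  rows="0 0 0 6 0.6 5.55 1; 0 0 0 6 0.6 5.55 1; -2.7 -1.4 1.25 0 0 0 1; -2.7 -1.4 1.25 0 0 0 1; -2.7 -1.4 1.25 0 0 0 1; -2.7 -1.4 1.25 0 0 0 1; -2.7 -1.4 1.25 0 0 0 1; -2.7 -1.4 1.25 0 0 0 1; -2.7 -1.4 1.25 0 0 0 1; -2.7 -1.4 1.25 0 0 0 1; -2.7 -1.4 1.25 0 0 0 1; -2.7 -1.4 1.25 0 0 0 1; -2.7 -1.4 1.25 0 0 0 1; -2.7 -1.4 1.25 0 0 0 1; 0 0 0 0 0 0 1; 0 0 0 0 0 0 1",
)

```text
time_s: 2.9
eef_pos: [0.3451, -0.1811, 0.1922]
eef_rot: [-0.08, 0.764, -0.636, 0.068]
wrist_force: [-0.1, -1.1, 0.5]
opening: 1.001
```

```bash
python3 -c "
from h import *
delta(-.25,-.002,.030)
for n in('scene','top'):
    c=ctrl.camera(n);u,v=(150,130) if n=='scene' else (240,110)
    cv2.imwrite(f'pics/{n}1.png',cv2.resize(c['color'][v:v+150,u:u+200],None,fx=4,fy=4,interpolation=cv2.INTER_CUBIC))"
```

```text
rotvec deg tool [-0.  -0.   0.1]
shift cm in current tool [-0.32  1.6   8.95]  in wanted tool [-0.31  1.59  8.95]
t 2.9 tip guard [-0.253  -0.0052] tipz 0.1209 F [-0.1 -1.1  0.5] open 1.0006904043608547
```

View pics/scene1.png

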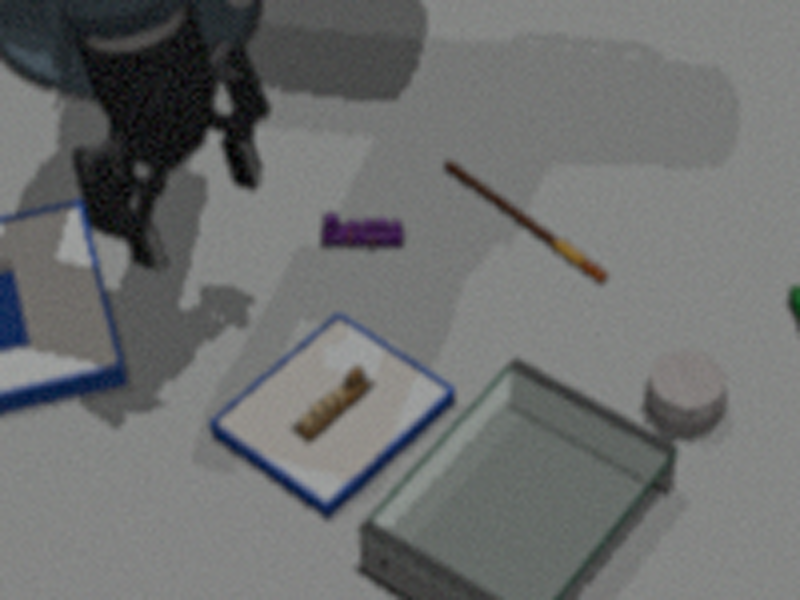

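View pics/top1.png

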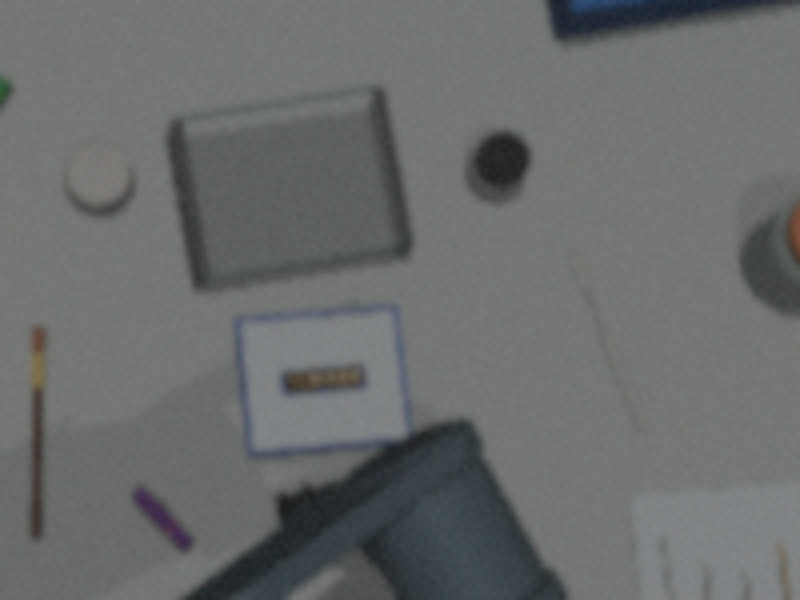

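Request:
move_arm(
  rows="-0.1 0.5 3 0 0 0 1; -0.1 0.5 3 0 0 0 1; -0.1 0.6 3 0 0 0 1; 0 0.2 0.98 0 0 0 1; 0 0.1 0.5 0 0 0 1; 0 0 0 0 0 0 1; 0 0 0 0 0 0 1",
)

```text
time_s: 3.7
eef_pos: [0.3482, -0.1789, 0.0867]
eef_rot: [-0.08, 0.764, -0.637, 0.068]
wrist_force: [-0.5, 0.3, 0.0]
opening: 0.998
```

```bash
python3 -c "
from h import *
delta(-.25,-.002,.0)
c=ctrl.camera('scene');u,v=(150,130)
cv2.imwrite(f'pics/s2.png',cv2.resize(c['color'][v:v+120,u:u+120],None,fx=5,fy=5,interpolation=cv2.INTER_CUBIC))"
```

```text
rotvec deg tool [-0.1 -0.1  0. ]
shift cm in current tool [-0.16  0.36  1.49]  in wanted tool [-0.15  0.36  1.49]
t 3.7 tip guard [-0.2494 -0.0037] tipz 0.0153 F [-0.5  0.3  0. ] open 0.9982797672696342
```

View pics/s2.png

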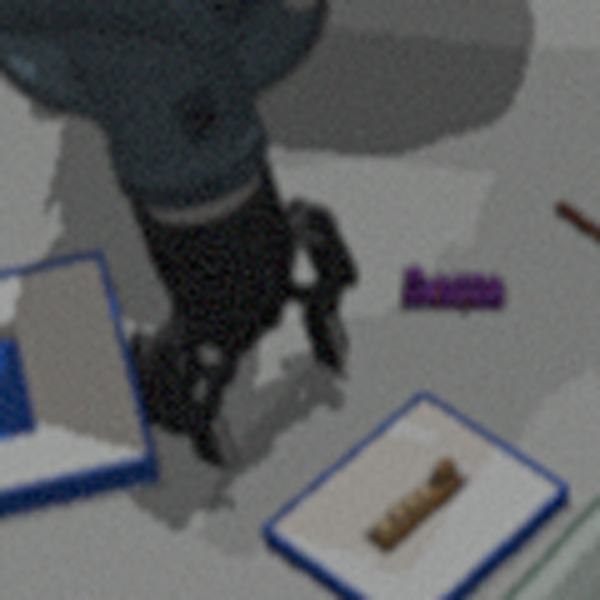

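Request:
move_arm(
  rows="0 0.1 0.5 0 0 0 1; 0 0.06 0.3 0 0 0 1; 0 0.02 0.1 0 0 0 1; 0 0 0 0 0 0 1",
)

```text
time_s: 4.15
eef_pos: [0.3476, -0.1776, 0.0763]
eef_rot: [-0.08, 0.764, -0.637, 0.067]
wrist_force: [-0.5, 0.5, 0.0]
opening: 1.0
```

```bash
python3 -c "
from h import *
delta(-.25,-.002,.0)"
```

```text
rotvec deg tool [-0.  0.  0.]
shift cm in current tool [-0.02  0.11  0.47]  in wanted tool [-0.02  0.11  0.47]
t 4.15 tip guard [-0.2499 -0.0022] tipz 0.0049 F [-0.5  0.5  0. ] open 1.0003114672439049
```

Request:
move_arm(
  rows="0 0.04 0.2 0 0 0 1; 0 0.02 0.1 0 0 0 1; 0 0 0 0 0 0 1",
)

```text
time_s: 4.45
eef_pos: [0.3476, -0.1777, 0.0732]
eef_rot: [-0.08, 0.764, -0.637, 0.067]
wrist_force: [-0.4, 0.6, 0.3]
opening: 0.998
```

Request:
move_arm(
  rows="0 0.04 0.2 0 0 0 1; 0 0.02 0.1 0 0 0 1; 0 0 0 0 0 0 1",
)

```text
time_s: 4.75
eef_pos: [0.3477, -0.1777, 0.0701]
eef_rot: [-0.08, 0.764, -0.637, 0.067]
wrist_force: [-0.4, 0.1, -0.2]
opening: 1.005
```

Request:
move_arm(
  rows="0 0.02 0.1 0 0 0 1; 0 0.02 0.1 0 0 0 1; 0 0 0 0 0 0 1",
)

```text
time_s: 5.05
eef_pos: [0.3477, -0.1777, 0.0682]
eef_rot: [-0.08, 0.764, -0.637, 0.067]
wrist_force: [-0.4, 0.8, -0.4]
opening: 0.999
```

Request:
move_arm(
  rows="0 0.02 0.1 0 0 0 1; 0 0.02 0.1 0 0 0 1; 0 0 0 0 0 0 1",
)

```text
time_s: 5.35
eef_pos: [0.3477, -0.1777, 0.0661]
eef_rot: [-0.08, 0.764, -0.637, 0.067]
wrist_force: [0.3, 0.0, -0.4]
opening: 0.999
```

Request:
move_arm(
  rows="0 0.02 0.1 0 0 0 1; 0 0.02 0.1 0 0 0 1; 0 0 0 0 0 0 1",
)

```text
time_s: 5.65
eef_pos: [0.3478, -0.1777, 0.064]
eef_rot: [-0.08, 0.764, -0.637, 0.067]
wrist_force: [-0.3, 0.6, -0.4]
opening: 1.001
```

```bash
python3 -c "
from h import *
delta(-.25,-.002,.0,L=.06)
c=ctrl.camera('scene');u,v=(150,160)
cv2.imwrite(f'pics/s3.png',cv2.resize(c['color'][v:v+90,u:u+110],None,fx=7,fy=6.6,interpolation=cv2.INTER_CUBIC))"
```

```text
rotvec deg tool [-0. -0.  0.]
shift cm in current tool [-0.03 -0.13  0.58]  in wanted tool [-0.03 -0.13  0.58]
t 5.65 tip guard [-0.2524 -0.0023] tipz 0.0054 F [-0.3  0.6 -0.4] open 1.001483096321717
```

View pics/s3.png

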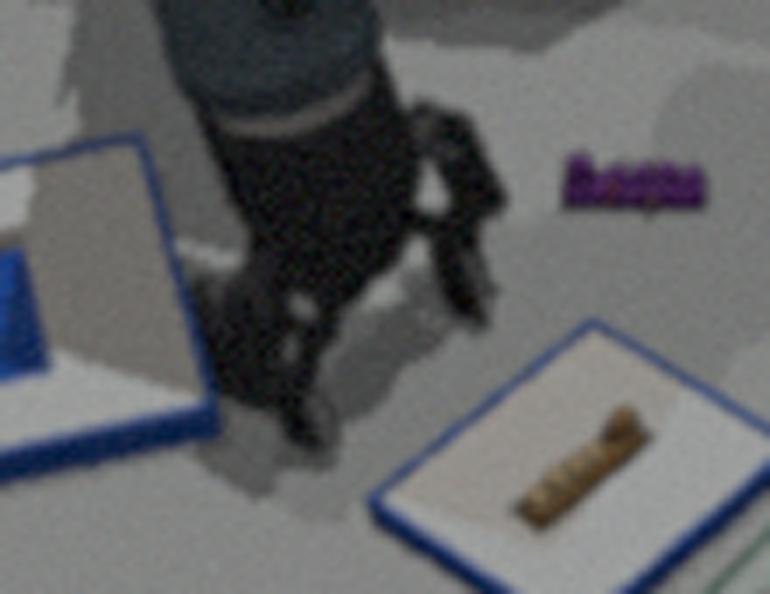

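Request:
move_arm(
  rows="0 -0.489 0.104 0 0 0 1; 0 -0.489 0.104 0 0 0 1; 0 -0.489 0.104 0 0 0 1; 0 -0.293 0.062 0 0 0 1; 0 -0.293 0.062 0 0 0 1; 0 -0.293 0.062 0 0 0 1; 0 -0.293 0.062 0 0 0 1; 0 -0.293 0.062 0 0 0 1; 0 -0.293 0.062 0 0 0 1; 0 -0.293 0.062 0 0 0 1; 0 -0.391 0.083 0 0 0 1; 0 -0.391 0.083 0 0 0 1; 0 -0.391 0.083 0 0 0 1; 0 -0.391 0.083 0 0 0 1; 0 0 0 0 0 0 1",
)

```text
time_s: 7.2
eef_pos: [0.3994, -0.1682, 0.0642]
eef_rot: [-0.081, 0.764, -0.637, 0.067]
wrist_force: [-0.6, 0.5, 0.3]
opening: 0.995
```

```bash
cat > look.py <<'E'
from h import *
import sys
delta(-.076,-.002,.0054,L=.06)
k=sys.argv[1]
cs=ctrl.camera("scene");ct=ctrl.camera("top")
im=[]
for c,u,v in((cs,195,190),(ct,250,110)):
    im.append(cv2.resize(c["color"][v:v+120,u:u+110],None,fx=3.6,fy=4.9,interpolation=cv2.INTER_CUBIC))
cv2.imwrite(f"pics/l{k}.png",np.hstack(im))
E
python3 look.py 1
```

```text
rotvec deg tool [-0.1 -0.   0. ]
shift cm in current tool [-1.000e-02 -1.212e+01  2.600e+00]  in wanted tool [ -0.02 -12.12   2.59]
t 7.2 tip guard [-0.1999 -0.0022] tipz 0.0056 F [-0.6  0.5  0.3] open 0.9953661766525264
```

View pics/l1.png

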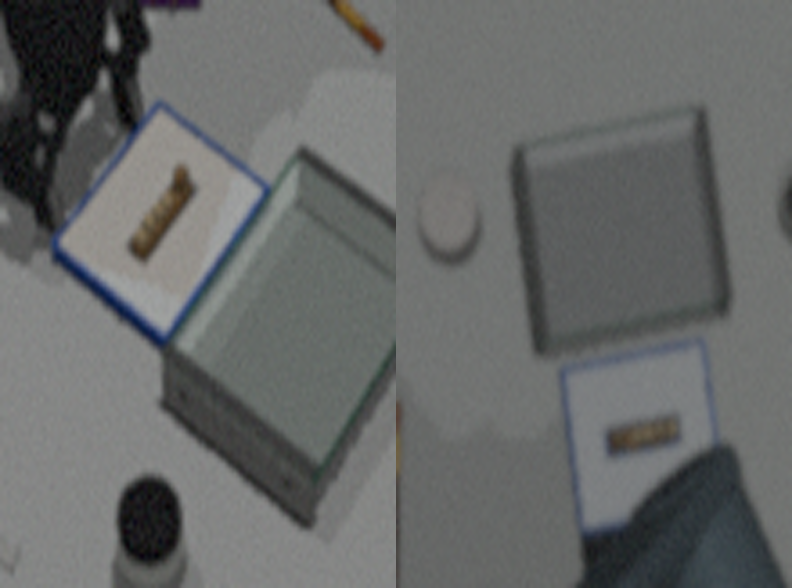

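The tray is square and centred: in the top view the side margins are both about 22 crop px (tray edges 562 and 705, guard 540 and 727). The jaw is upright. I'll push on.

Request:
move_arm(
  rows="0 -0.196 0.042 0 0 0 1; 0 -0.391 0.083 0 0 0 1; 0 -0.391 0.083 0 0 0 1; 0 -0.391 0.083 0 0 0 1; 0 -0.391 0.083 0 0 0 1; 0 -0.391 0.083 0 0 0 1; 0 -0.391 0.083 0 0 0 1; 0 -0.391 0.083 0 0 0 1; 0 -0.391 0.083 0 0 0 1; 0 -0.391 0.083 0 0 0 1; 0 -0.391 0.083 0 0 0 1; 0 -0.391 0.083 0 0 0 1; 0 -0.391 0.083 0 0 0 1; 0 -0.196 0.042 0 0 0 1; 0 0 0 0 0 0 1",
)

```text
time_s: 8.8
eef_pos: [0.4505, -0.1591, 0.0643]
eef_rot: [-0.081, 0.764, -0.637, 0.068]
wrist_force: [-0.1, 0.1, -0.6]
opening: 1.005
```

```bash
python3 look.py 2
```

```text
rotvec deg tool [-0.1 -0.   0. ]
shift cm in current tool [-0.04 -7.04  1.53]  in wanted tool [-0.04 -7.04  1.52]
t 8.8 tip guard [-0.1479 -0.0025] tipz 0.0057 F [-0.1  0.1 -0.6] open 1.0046445333447818
```

View pics/l2.png

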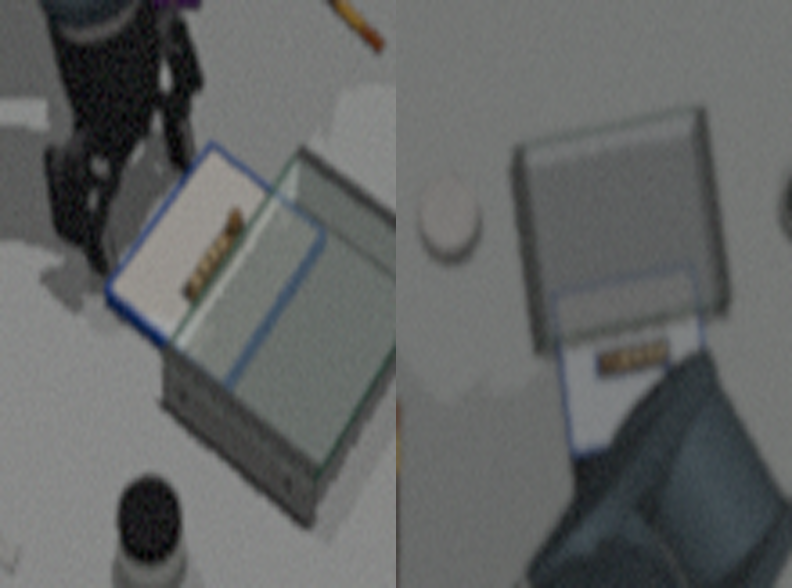

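The tray's front is about 35 mm under the glass (top crop (625,280)), centred and square, with the jaw upright. I'll continue.

Request:
move_arm(
  rows="0 -0.196 0.042 0 0 0 1; 0 -0.391 0.083 0 0 0 1; 0 -0.391 0.083 0 0 0 1; 0 -0.391 0.083 0 0 0 1; 0 -0.391 0.083 0 0 0 1; 0 -0.391 0.083 0 0 0 1; 0 -0.391 0.083 0 0 0 1; 0 -0.391 0.083 0 0 0 1; 0 -0.391 0.083 0 0 0 1; 0 -0.391 0.083 0 0 0 1; 0 -0.391 0.083 0 0 0 1; 0 -0.391 0.083 0 0 0 1; 0 -0.391 0.083 0 0 0 1; 0 -0.391 0.083 0 0 0 1; 0 -0.196 0.042 0 0 0 1; 0 0 0 0 0 0 1",
)

```text
time_s: 10.5
eef_pos: [0.5052, -0.1491, 0.0644]
eef_rot: [-0.08, 0.764, -0.637, 0.067]
wrist_force: [-2.3, -0.7, 0.7]
opening: 0.998
```

```bash
python3 look.py 3
```

```text
rotvec deg tool [-0. -0.  0.]
shift cm in current tool [-0.04 -1.6   0.37]  in wanted tool [-0.04 -1.6   0.37]
t 10.5 tip guard [-0.0924 -0.0024] tipz 0.0057 F [-2.3 -0.7  0.7] open 0.9977962558755333
```

View pics/l3.png

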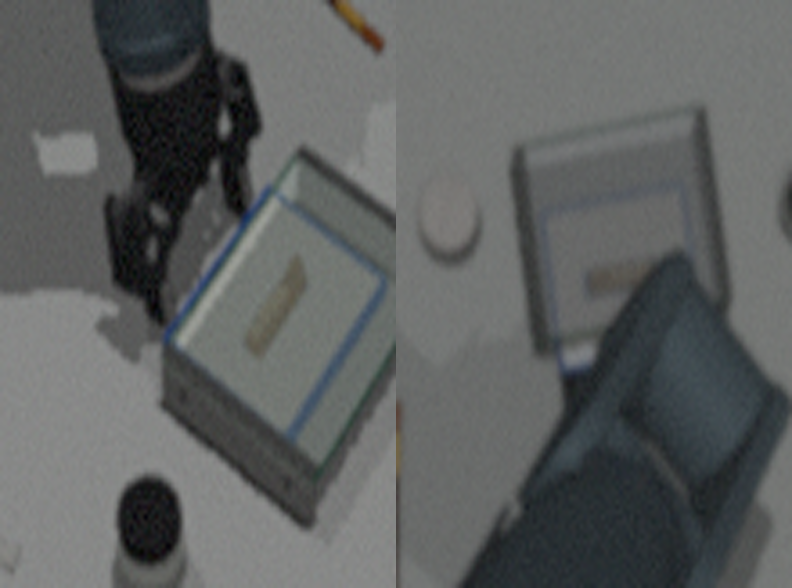

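Run:
```python
from h import *
cs=ctrl.camera("scene");ct=ctrl.camera("top")
def tp(x,y):return (250+(x-396)/3.6-.4,110+y/4.9-.4)
def sp(x,y):return (195+x/3.6-.4,190+y/4.9-.4)
for n,c,uv,z in(("top FL",ct,tp(543,213),.016),("top FR",ct,tp(688,187),.016),("top NL",ct,tp(562,371),.016),("sc NL",cs,sp(270,190),.016),("sc NR",cs,sp(165,335),.016),("sc FL",cs,sp(384,280),.016),("sc FR",cs,sp(290,438),.016),
 ("guard top NL",ct,tp(540,352),.047),("guard sc NL",cs,sp(301,150),.046),("guard sc NR",cs,sp(163,345),.047),("guard sc NRfoot",cs,sp(163,405),0)):
    print(n,np.round(w2g(ground(c,uv,z)),4))
cv2.imwrite("pics/l4.png",np.hstack([cv2.resize(c["color"][v:v+w,u:u+w],(400,400),interpolation=cv2.INTER_CUBIC) for c,u,v,w in((cs,225,205,70),(ct,275,125,70))]))
```

```text
top FL [0.025  0.0644]
top FR [ 0.0224 -0.0674]
top NL [-0.0822  0.0649]
sc NL [-0.0786  0.0653]
sc NR [-0.0813 -0.0601]
sc FL [0.0268 0.0648]
sc FR [ 0.0299 -0.0588]
guard top NL [-0.0726  0.0845]
guard sc NL [-0.0624  0.0826]
guard sc NR [-0.0638 -0.0823]
guard sc NRfoot [-0.0619 -0.0878]
```

View pics/l4.png

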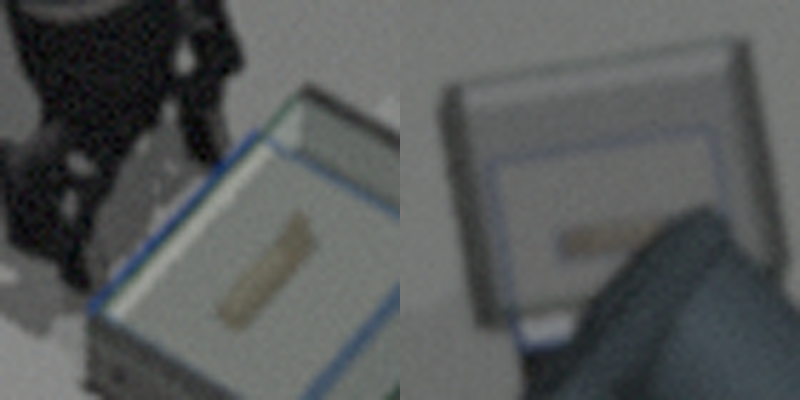

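Near wall is at x = -0.081 in the guard frame (both views and the tip position agree), and the guard front is at about -0.065. About 15 mm remain.

Request:
move_arm(
  rows="0 -0.196 0.041 0 0 0 1; 0 -0.293 0.062 0 0 0 1; 0 -0.293 0.062 0 0 0 1; 0 -0.293 0.062 0 0 0 1; 0 -0.196 0.041 0 0 0 1; 0 -0.098 0.021 0 0 0 1; 0 0 0 0 0 0 1",
)

```text
time_s: 11.4
eef_pos: [0.5189, -0.1466, 0.0644]
eef_rot: [-0.08, 0.764, -0.637, 0.067]
wrist_force: [-3.3, -0.4, 2.6]
opening: 0.999
```

Request:
move_arm(
  rows="0 0.1 -0.02 0 0 0 1; 0 0.3 -0.06 0 0 0 1; 0 0.5 -0.1 0 0 0 1; 0 1 -0.2 0 0 0 1; 0 1.5 -0.3 0 0 0 1; 0 1.5 -0.3 0 0 0 1; 0 1.5 -0.3 0 0 0 1; 0 0 0 0 0 0 1",
)

```text
time_s: 12.2
eef_pos: [0.4526, -0.158, 0.0631]
eef_rot: [-0.08, 0.763, -0.638, 0.066]
wrist_force: [1.0, -0.1, -0.3]
opening: 1.0
```

```bash
python3 look.py 5
python3 - <<'E'
from h import *
cs=ctrl.camera("scene");ct=ctrl.camera("top")
cv2.imwrite("pics/l6.png",np.hstack([cv2.resize(c["color"][v:v+w,u:u+w],(400,400),interpolation=cv2.INTER_CUBIC) for c,u,v,w in((cs,235,215,80),(ct,275,125,70))]))
E
```

```text
rotvec deg tool [ 0.   0.  -0.1]
shift cm in current tool [ 0.02 -6.85  1.35]  in wanted tool [ 0.03 -6.85  1.35]
t 12.2 tip guard [-0.1458 -0.0017] tipz 0.0044 F [ 1.  -0.1 -0.3] open 0.9997135762334293
```

View pics/l6.png

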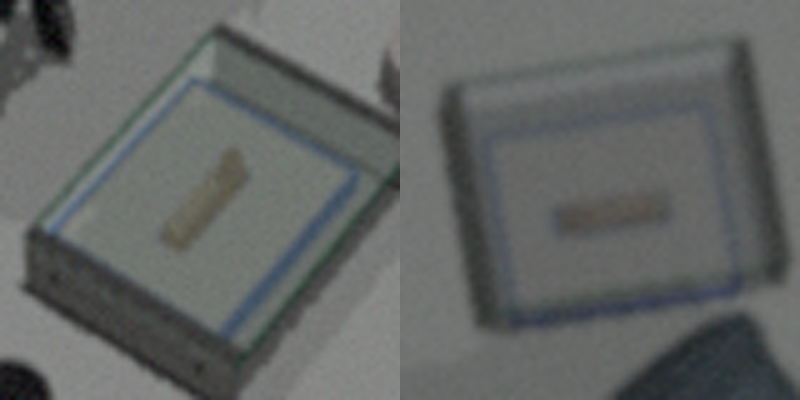

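Request:
move_arm(
  rows="0 0 -2 0 0 0 1; 0 1 -4 0 0 0 1; 0 1 -4 0 0 0 1; 0 1 -4 0 0 0 1; 0 0 0 0 0 0 1",
)

```text
time_s: 12.9
eef_pos: [0.3986, -0.1709, 0.1996]
eef_rot: [-0.08, 0.764, -0.637, 0.073]
wrist_force: [1.1, -0.5, 0.0]
opening: 0.998
```

Run:
```python
from h import *
cs=ctrl.camera("scene");ct=ctrl.camera("top")
def tp(x,y):return (275+(x-400)/5.714-.4,125+y/5.714-.4)
def sp(x,y):return (235+x/5-.4,215+y/5-.4)
for n,c,uv,z in(("sc NL",cs,sp(195,78),.016),("sc NR",cs,sp(52,230),.016),("sc FR",cs,sp(225,325),.016),("sc FL",cs,sp(357,175),.016),
 ("top NL",ct,tp(512,322),.008),("top NR",ct,tp(742,290),.008),("top FL",ct,tp(487,135),.016),("top FR",ct,tp(712,105),.016)):
    print(n,np.round(w2g(ground(c,uv,z)),4))
for n,c,xy,b in(("scene",cs,(280,258),0),("top",ct,(312,157),0)):
    r=pick(n,"guard",xy)
    if r: print(n,fit([(c,r["region"].astype(np.float32))],GU,G))
    r=pick(n,"tray",xy)
    if r: print("tray",n,r["confidence"],(lambda f:(w2g(f[0]),f[0][2]-G[2],f[1]))(fit([(c,r["region"].astype(np.float32))],TR,list(g2w(-.01,0))+[.18])))
# overlay
out=[]
for c,u,v in((cs,225,210),(ct,265,120)):
    w=100;im=cv2.resize(c["color"][v:v+w,u:u+w],(400,400),interpolation=cv2.INTER_CUBIC)
    for p,d in((np.r_[g2w(-.01,0),.18],TR),(G,GU)):
        P=((proj(c,box(p,*d))-[u,v]+.5)*4).astype(int)
        for i,j in((0,2),(2,6),(6,4),(4,0),(1,3),(3,7),(7,5),(5,1)):cv2.line(im,tuple(P[i].tolist()),tuple(P[j].tolist()),(0,0,255) if i%2 else (0,255,0),1)
    out.append(im)
cv2.imwrite("pics/l7.png",np.hstack(out))
```

```text
sc NL [-0.0659  0.0666]
sc NR [-0.0665 -0.0596]
sc FR [ 0.0401 -0.0536]
sc FL [0.0422 0.0644]
top NL [-0.0659  0.0667]
top NR [-0.0677 -0.0648]
top FL [0.0411 0.0638]
top FR [ 0.0389 -0.0653]
scene (array([ 0.60782488, -0.1273642 ,  0.19694739]), np.float64(327.4375))
top (array([ 0.60881094, -0.12912496,  0.21531687]), np.float64(198.5625))
```

View pics/l7.png

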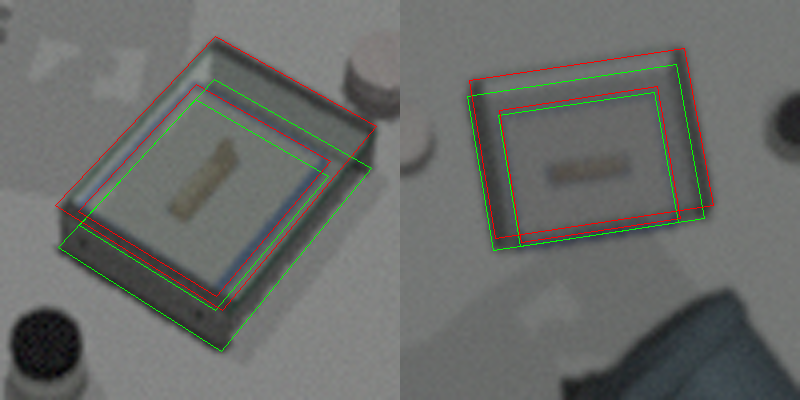

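The picture shows the tray flush under the guard, the jaw upright at about (205,180), the guard where it was and the hand well clear. Handing in.

```bash
python3 -c "
from bench import ctrl
print(ctrl.hand_in())"
```

```text
the job is handed in; nothing more can be done
None
```

The tray is under the guard with its near edge flush, and the job is handed in at about 13 s of robot time; no verdict came back. I pushed it in along the bench with both open fingertips on the near wall, then drew the hand back and lifted it clear.

**Last checks, from both cameras:**

| Check | Result |
|---|---|
| Near edge from the guard's front edge | about 1–2 mm outside (limit 10 mm) |
| Off centre | about 0–5 mm (limit 16 mm) |
| Out of square | about 0.02 rad (limit 0.12 rad) |
| Guard position | within about 1–2 mm of the first fit |
| Jaw | standing in its slot |
| Wrist force | at most about 4 N in the readings taken |

**What failed or disagreed:**
- **Tray after the push:** the trace network no longer found the tray under the glass. The tray figures come from corners I read off the pictures by eye and from an overlay of the expected pose.
- **Guard angle:** the last fits read 0.197 and 0.215 rad, against 0.18 rad at the start. The overlay at 0.18 rad still matched well, so I took this as trace noise, but I did not settle it.
- **Side offset:** the cameras differ by a few millimetres. The scene view puts the tray's right edge about 5–10 mm further left than the top view.
- **Bystanders:** I did not measure them again. The tin and black jar look unmoved in the last picture, and the hand did not go near the others.

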